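Switch the fume extractor's inlet covers with the lifter

TASK

Switch the welding-fume extractor from one inlet to the other, working the covers only with the red-handled lifter and never with the gripper itself. First put the lifter's toe under the lip of the clipped yellow cover and lever its front end up past its catches, so that it stays up in its bay; only then press the loose green cover squarely down with the lifter's foot until it snaps home under all its catches. Finally stand the lifter upright on its rubber mat again, let go, and leave the other things on the bench where they are.

Things in the scene. Friction and masses are not known exactly. Their poses are not given: they have to be found in the camera images.
- extractor: Grey fume extractor inlet head, fixed, 250 x 230 mm. Origin: on the table, mid-width, 150 mm behind its front edge, 100 mm before its back edge; x points from its front (robot side) to its back. Front, x = -150 to -30 mm: a low flat step. Behind: two bays side by side, one cover in each (which is where varies), between ribs 64 mm above the table.
- step (a point): Middle of the step's flat top, 30 mm above the table, at x = -90, y = 0 mm from the extractor's origin. The step is 120 mm deep (to the sills at x = -30 mm) and 230 mm wide, full width. Axes as the extractor.
- bay_left (a point): Bay at y = +56 mm: floor ledge, 42 mm above the table, midway (x = 36 mm from the extractor's origin) between 4 brass spring catches. 82 mm wide between its ribs. Catch noses stick 3.5 mm out of the ribs at x = -8 and 80 mm, with 45-degree faces. A cover home under them has its underside at 42 mm; one free on top of them at 53.5 mm. Posts either side of the lip and a back wall keep it from sliding.
- bay_right (a point): Bay at y = -56 mm: floor ledge, 42 mm above the table, midway (x = 36 mm from the extractor's origin) between 4 brass spring catches. 82 mm wide between its ribs. Catch noses stick 3.5 mm out of the ribs at x = -8 and 80 mm, with 45-degree faces. A cover home under them has its underside at 42 mm; one free on top of them at 53.5 mm. Posts either side of the lip and a back wall keep it from sliding.
- yellow_cover_lip (a point): Yellow cover's lip, middle of its outer edge, mid-thickness; 45 mm above the table when home. The lip is 44 mm wide, 6 mm thick, and hangs 25 mm over the step, towards the robot. x points from lip to rear, z up. At first clipped home: 12 mm gap from step to lip. Some 6 to 8 N up and a lip rise of about 18 mm take it past the two front catches; it then stays up, sloping to the rear ones.
- yellow_cover_rear (a point): Yellow cover, middle of its rear edge, mid-thickness, 145 mm along x from the lip point; 45 mm above the table when home. The middle of its bay's four catches is 54 mm before it.
- green_cover_lip (a point): Green cover's lip, middle of its outer edge, mid-thickness; 45 mm above the table when home. The lip is 44 mm wide, 6 mm thick, and hangs 25 mm over the step, towards the robot. x points from lip to rear, z up. At first level on top of its catches, 11.5 mm high. Some 15 N pressed squarely amid the four catches snaps it home.
- green_cover_rear (a point): Green cover, middle of its rear edge, mid-thickness, 145 mm along x from the lip point; 45 mm above the table when home. The middle of its bay's four catches is 54 mm before it.
- lifter_grip (a point): Point on the lifter's red upright handle (24 x 24 mm), on its axis, 100 mm above the foot's underside, 40 mm below the top. x points to the toe, z up the handle.
- mat: Black rubber mat, fixed, 150 x 150 mm, 3 mm thick, where the lifter belongs. Origin: centre of its underside.
- hammer: Bystander. Hammer with wooden handle, lying; origin under its middle.
- wrench: Bystander. Steel wrench, lying; origin under its middle.
- wire_brush: Bystander. Brush with wooden handle, lying; origin under its middle.
- paste_jar: Bystander. Blue jar with white lid, 64 mm across, 75 mm tall; origin under its centre.
- coupon: Bystander. Steel test plate 100 x 50 x 8 mm, lying; origin under its centre.
- rod_can: Bystander. Plain steel can, 72 mm across, 120 mm tall; origin under its centre.
- lifter: Lifter, 300 g: flat steel foot, 6 mm thick, 36 mm wide, and a red upright handle, 140 mm tall in all. It stands on the mat. Origin: foot's underside on the handle's axis; x to the toe, z up. The foot reaches from 22 mm behind the axis (heel) to 48 mm ahead (toe tip); a 30 mm square collar rises to 18 mm.
- yellow_cover: Yellow plastic cover as a whole, 146 mm long, 6 mm thick, 180 g: a plate 110 x 80 mm with a lip at its front. Origin on its underside, 85 mm from the lip's outer edge and 60 mm from the rear edge.
- green_cover: Green plastic cover as a whole, 146 mm long, 6 mm thick, 180 g: a plate 110 x 80 mm with a lip at its front. Origin on its underside, 85 mm from the lip's outer edge and 60 mm from the rear edge.
Things that resemble listed ones, but are neither listed nor needed, are in the scene too. Of the things like the mat, leave any that is brown or orange; of the rest the larger one is meant.

How it is judged:
By the outcome, as a careful person would: the job done as asked, in the order asked, and still so for the second after the job is handed in, with the robot touching nothing.
It also fails if it takes over 54 s, if anything falls off the work surface, if the arm or the gripper's body presses on something with over 40 N, if the wrist force passes 120 N, or if a joint passes its speed limit or range.

ROBOT

A 6-joint arm with a two-finger parallel gripper is mounted at the origin on the work surface. World frame = base frame: x ahead of the robot, y to its left, z up, the work surface at z = 0. Lengths are in m, angles in degrees, forces in N, time in s.
With the tool pointing down it reaches from about 0.325 to 0.775 m from the base axis. Payload 5.5 kg.
Tool frame: the origin (TCP) lies on the centre line of the jaws, within the pads' length; the fingertips stand 11 mm ahead of it and the grasp point (between the pads) lies 8 mm behind it; z points along the fingers, y is the direction in which the jaws open and shut (so a half turn about z gives the same grasp; the last joint's range is limited). The gripper opens to 85 mm and grips with 20 to 120 N. Pads are 22 mm wide; open, the fingers measure 114 mm over their backs; the gripper's body (76 mm by 85 mm) begins 54 mm behind the grasp point. The pads swing forward as they close: fully open they stand 13 mm farther back than shut.
Start: joints at [-66.962, 5.22, 70.514, -0, 104.267, -3.249], TCP at [0.266, -0.538, 0.221] pointing down, gripper open.
Joint ranges: [-164.24, 164.24], [-49.07, 125.15], [9.68, 141.18], [-86.29, 266.29], [3.28, 154.24], [-151.56, 151.56]. Speed limits (degrees/s): [147.25, 147.25, 172.46, 180, 180, 180].

INTERFACE

Orientations are given as [roll, pitch, yaw] about the fixed x, y, z axes, in that order (R = Rz(yaw) Ry(pitch) Rx(roll)).
In Python, from station import robot, cams, silhouettes gives the robot as it stands.
- The arm moves only by the tool arm_command, never from a script. Its argument "series" is a list that holds one entry, the list of rows, each a list of 6 numbers: the shift along the tool's x, y, z scaled (see below), then the turn, a rotation vector about the tool's x, y, z scaled (see below). A call has exactly 8 rows; each row is the pose to reach, as a shift and turn from the pose commanded when the call began, along the tool's axes at that moment; what a row does not reach only later rows make up. The controller multiplies each number of a shift by 0.12 m and each number of a turn by 90 degrees. A row lasts 1/8 s, in which the tool goes at most 62.5 mm and 10.7 degrees, less where a joint would pass 70% of its speed; a pose out of reach is approached as far as the arm can. A call with a number of a shift or a turn outside -1 to 1 is refused whole. A call with a gripper value outside its range is refused whole. "hand" is the opening in per cent of the stroke, from 0 (shut) to 100 (fully open), set as the call begins (left out, the last holds). The fingers move at their own pace and stop on an object; "grip_force" is the grip in N (left out, the last holds). Time passes only in rows, so rows that repeat a pose let the fingers close, or fill a call up. It gives the time, the measured TCP pose, the force and the opening at its end, in the units of the state.
- robot.state(): the state, without advancing time (a new reading comes with each control period).
- cams.get_image(name): name is "side" or "top"; returns a dict with "frame" (400x640x3 uint8, red, green, blue), "fov_y" (degrees; the focal length in pixels is half the picture's height over the tangent of half this angle, whatever the lens; pixels are square), "cx", "cy" (the principal point, pixels), "D" ([k1, k2, p1, p2, k3] as OpenCV has them; the pictures are not rectified), "world_from_camera" (4x4, takes a point from camera to world coordinates). Camera axes: x right, y down, z forward; pixel columns grow to the right and rows downward; lengths in m; the calibration is good to about 2 mm. A picture is of the moment at which its call begins. There is no depth.
- robot.sign_off(): hands the job in, once; it reports no verdict.
Trained networks look in a picture, given as the dict that the camera call returned (one of the last four; its "shot" number tells which), for a name from the list of things; names that differ only in an ending like _2 or _b are one class to them, and where a whole thing is asked for, a point or a joint stands for the part that bears it (a point fixed in the world has none). Each returns a list of dicts, best first, with "confidence" (0 to 1); they miss things now and then, are a little off and sometimes report something else, mostly with a low value. They report only what shows in the picture. A call takes as long as a camera call. They do not tell look-alikes from the thing itself.
- silhouettes(picture, query): "region" (400x640 bool, what is visible of it) and "at" ([column, row] in pixels, amid what is visible of it).
The state is a dict: "time_s": time; "q": joint angles; "joint_vel": joint speeds; "joint_efforts": joint torques, N m; "ee_pos": TCP position; "eef_rot": TCP orientation; "contact_force": force on the tool from outside, world axes, zero at the start; "wrist_torque": the same for the moment, N m; "grip_width": opening from 0.0 (shut) to 1.0 (fully open).
Only numpy, scipy, OpenCV 4.12 (cv2) and the standard library are available. Lean on these libraries where they do the work, as an engineer would, in place of code of your own. Each camera call takes 0.05 s, during which the arm holds its last target.

## Working session

There is one attempt and no reset: what is moved stays moved. The work goes in short steps, Python scripts to look and compute and a tool call to move; the robot and the scene stay as the last step left them, time stands still between calls to the robot, and variables do not carry over. Pictures are saved under pics/ and viewed, and the job is handed in when it is done.

Besides the shell and the picture viewer there is one more tool, called after "Call:" as a command line: name --argument value ..., lists and objects as JSON in quotes. arm_command: Moves the arm, as the interface text tells. Shifts and turns lie within -1 to 1; 1 stands for 0.12 m of shift or 90 degrees of turn. Its arguments: {"type":"object","properties":{"series":{"type":"array","items":{"type":"array","items":{"type":"array","items":{"type":"number","minimum":-1,"maximum":1}}}},"hand":{"type":"number"},"grip_force":{"type":"number"}},"required":["series"]}

```bash
ls; mkdir -p pics; cat > h.py <<'E'
import numpy as np, cv2
from station import robot, cams, silhouettes
def K(p):
    f=p["frame"].shape[0]/2/np.tan(np.radians(p["fov_y"])/2)
    return np.array([[f,0,p["cx"]],[0,f,p["cy"]],[0,0,1]])
def ray(p,uv):
    n=cv2.undistortPoints(np.array([[uv]],float),K(p),np.array(p["D"],float))[0,0]
    T=np.array(p["world_from_camera"]); return T[:3,3],T[:3,:3]@np.array([n[0],n[1],1])
def atz(p,uv,z):
    o,d=ray(p,uv); return o+d*(z-o[2])/d[2]
def proj(p,X):
    T=np.linalg.inv(np.array(p["world_from_camera"])); X=np.atleast_2d(X).astype(float)
    r,_=cv2.projectPoints(X.reshape(-1,1,3),cv2.Rodrigues(T[:3,:3])[0],T[:3,3],K(p),np.array(p["D"],float)); return r[:,0]
def tri(p1,u1,p2,u2):
    A=np.zeros((3,3));b=np.zeros(3)
    for p,u in((p1,u1),(p2,u2)):
        o,d=ray(p,u);d=d/np.linalg.norm(d);M=np.eye(3)-np.outer(d,d);A+=M;b+=M@o
    return np.linalg.solve(A,b)
def save(p,n): cv2.imwrite("pics/"+n+".png",p["frame"][:,:,::-1])
E
python3 - <<'E'
from h import *
np.set_printoptions(precision=4,suppress=True)
for n in("side","top"):
    p=cams.get_image(n);save(p,n+"0")
    print(n,p["fov_y"],p["D"],np.array(p["world_from_camera"]))
    for q in["extractor","yellow_cover","green_cover","yellow_cover_lip","green_cover_lip","yellow_cover_rear","green_cover_rear","lifter","lifter_grip","mat","step","bay_left","bay_right"]:
        for r in silhouettes(p,q)[:3]:
            print(q,round(r["confidence"],2),np.round(r["at"],1),r["region"].sum())
print(robot.state())
E
```

```text
pics
side 49.4614668198593 [0.0044 0.     0.     0.     0.    ] [[-0.8956 -0.3268  0.3018  0.1684]
 [-0.4445  0.63   -0.6368  0.6773]
 [ 0.018  -0.7044 -0.7095  0.9057]
 [ 0.      0.      0.      1.    ]]
extractor 0.7 [285.2 233.5] 6185
yellow_cover 0.67 [271.1 200.8] 789
yellow_cover 0.63 [360.3 172.1] 1242
green_cover 0.86 [251.4 229.6] 1204
yellow_cover_lip 0.74 [273.8 202.5] 885
green_cover_lip 0.9 [255.3 231.5] 1232
yellow_cover_rear 0.5 [284.4 230.8] 6413
green_cover_rear 0.72 [254.2 229.1] 1176
green_cover_rear 0.48 [360.2 171. ] 1294
lifter 0.68 [371.5 155.5] 499
lifter 0.25 [174.4 307.8] 1662
lifter_grip 0.93 [370.  158.7] 539
lifter_grip 0.36 [348.2 113.8] 437
mat 0.95 [426.9 167.8] 687
mat 0.77 [354.3 316.3] 3950
mat 0.72 [362. 170.] 1192
step 0.64 [285.6 233.4] 6121
bay_left 0.59 [284.9 231.8] 6086
bay_right 0.95 [283.3 232.9] 6380
bay_right 0.33 [252.6 366. ] 1844
top 43.31013772951625 [-0.0418  0.      0.      0.      0.    ] [[ 0.0091 -0.9763  0.2163  0.1952]
 [-0.9999 -0.0078  0.0067 -0.0404]
 [-0.0049 -0.2164 -0.9763  1.5896]
 [ 0.      0.      0.      1.    ]]
extr
[... 466 characters left out ...]
.7] 307
mat 0.97 [248.6 273.3] 2227
mat 0.86 [436.3 275.9] 1111
mat 0.84 [400.6 219.6] 1880
step 0.73 [278.2 169.7] 988
step 0.67 [297.7 198.4] 4210
bay_left 0.68 [293.5 195.6] 4233
bay_right 0.77 [296. 194.] 4274
{'time_s': 1.4, 'q': array([-66.9624,   5.2201,  70.5136,  -0.0008, 104.2666,  -3.2491]), 'joint_vel': array([-0.0153, -0.1214,  0.0513,  0.0897,  0.0735, -0.0904]), 'joint_efforts': array([ -0.0006, -45.8467, -41.808 ,  -0.0003,   0.001 ,  -0.    ]), 'ee_pos': array([ 0.2657, -0.538 ,  0.221 ]), 'eef_rot': array([-179.9998,    0.0007,   26.2865]), 'contact_force': array([-0.8498,  0.2456,  0.5015]), 'wrist_torque': array([0.0164, 0.0068, 0.0184]), 'grip_width': 1.0018660499536487}
```

View pics/side0.png

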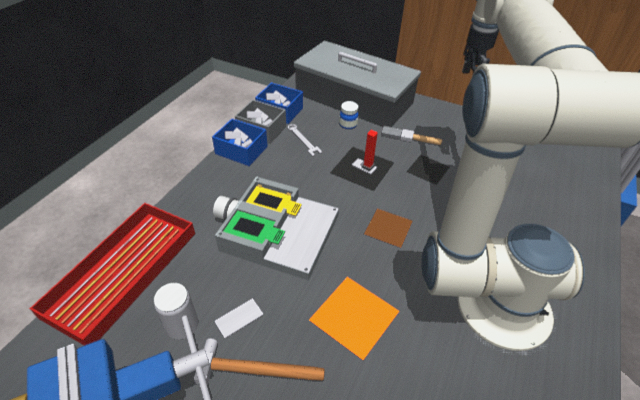

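View pics/top0.png

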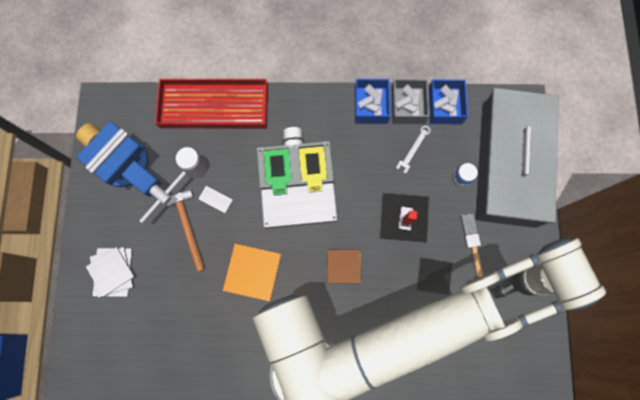

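```bash
python3 - <<'E'
import cv2
a=cv2.imread("pics/side0.png");b=cv2.imread("pics/top0.png")
def z(im,x0,y0,x1,y1,s,n): cv2.imwrite(f"pics/{n}.png",cv2.resize(im[y0:y1,x0:x1],None,fx=s,fy=s,interpolation=cv2.INTER_CUBIC))
z(a,205,165,345,280,5,"s_ext");z(b,250,120,345,232,5,"t_ext");z(b,375,185,435,245,8,"t_mat");z(a,325,120,400,195,8,"s_mat")
E
```

```text
(no output)
```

View pics/s_ext.png

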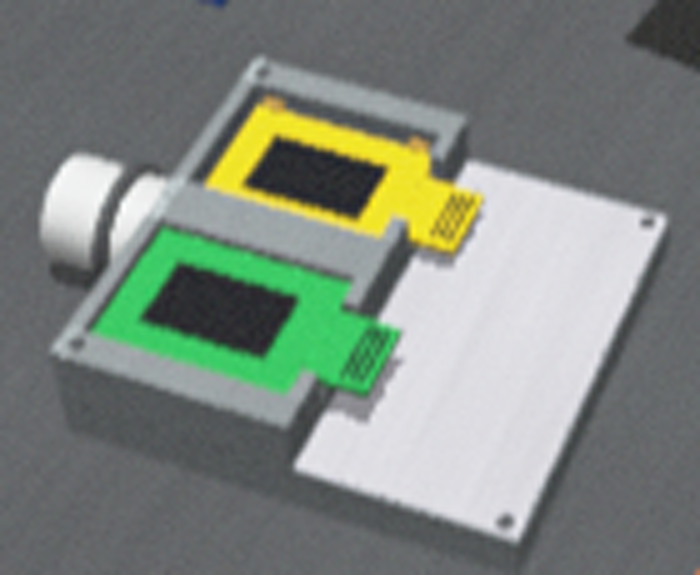

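View pics/t_ext.png

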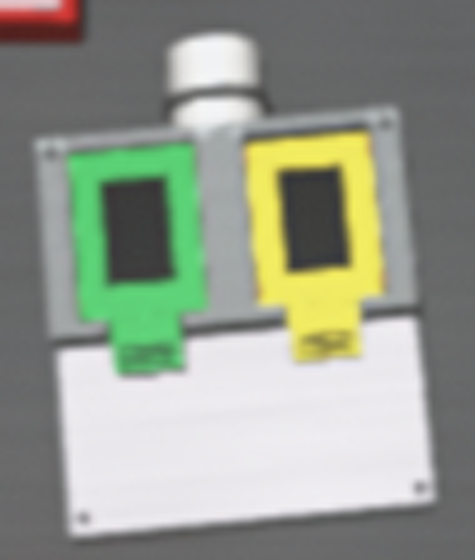

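View pics/t_mat.png

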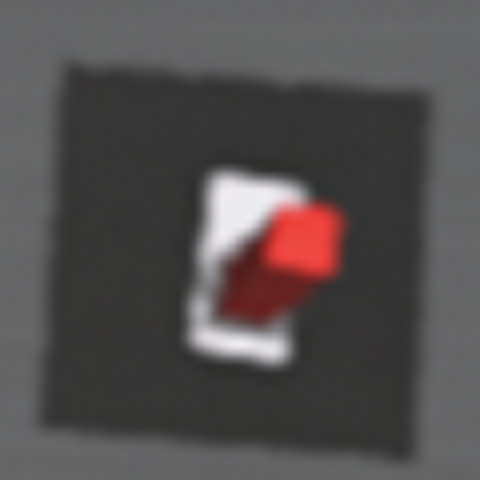

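View pics/s_mat.png

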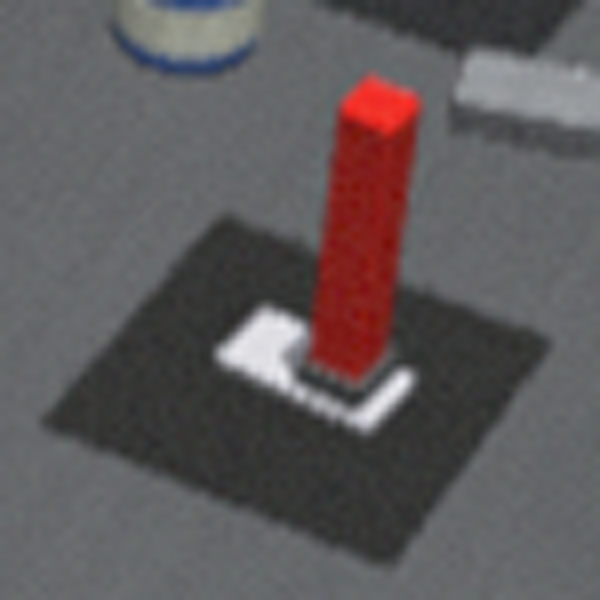

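```bash
cat > fit.py <<'E'
from h import *
from scipy.optimize import least_squares
np.set_printoptions(precision=4,suppress=True)
P={n:cams.get_image(n) for n in("side","top")}
def px(c,off,s): return (np.array(c,float)+.5)/s-.5+np.array(off)
def fit(name,items,x0):
    def res(v,full=False):
        c,s=np.cos(v[2]),np.sin(v[2]);out=[]
        for cam,X,u in items:
            X=np.array(X,float);W=[v[0]+c*X[0]-s*X[1],v[1]+s*X[0]+c*X[1],X[2]]
            out.append(proj(P[cam],W)[0]-u)
        return np.array(out) if full else np.ravel(out)
    r=least_squares(res,x0,loss="soft_l1",f_scale=1.)
    print(name,r.x[:2],np.degrees(r.x[2]));R=res(r.x,True)
    for i,e in zip(items,R): print("  ",i[0],i[1],e.round(2))
    for cam in P:
        it=[i for i in items if i[0]==cam]
        if len(it)<len(items) and name[-1]!="*": 
            pass
    return r.x
E
cat > f1.py <<'E'
from fit import *
S=lambda x,y:px((x,y),(205,165),5)
T=lambda x,y:px((x,y),(250,120),5)
a=.115
it=[("side",(-.15,a,.03),S(519,540)),("side",(-.15,-a,.03),S(665,215)),("side",(-.03,a,.03),S(295,468)),("side",(.1,a,.064),S(55,352)),("side",(-.03,a,.064),S(292,424)),("side",(.1,-a,.064),S(260,58)),("side",(-.03,-a,.064),S(467,115)),
("top",(.1,a,.064),T(36,140)),("top",(.1,-a,.064),T(398,107)),("top",(-.03,a,.064),T(52,345)),("top",(-.03,-a,.064),T(418,308)),("top",(-.15,a,.03),T(70,535)),("top",(-.15,-a,.03),T(436,500))]
e=fit("ext",it,[.5,.05,.1]);
for c in P: fit(c+" only",[i for i in it if i[0]==c],e)
S=lambda x,y:px((x,y),(325,120),8)
T=lambda x,y:px((x,y),(375,185),8)
b=.018;h=.012;z=.009
it=[("top",(.048,b,z),T(208,172)),("top",(.048,-b,z),T(305,182)),("top",(-.022,b,z),T(190,347)),("top",(-.022,-b,z),T(288,363)),
("side",(.048,-b,z),S(270,305)),("side",(.048,b,z),S(215,352)),("side",(-.022,b,z),S(365,432)),("side",(-.022,-b,z),S(413,375)),
("side",(0,0,.143),S(380,106)),("top",(0,0,.143),T(308,240))]
l=fit("lifter",it,[.45,-.2,0])
m=.075;z=.003
it=[("top",(m,m,z),T(65,65)),("top",(m,-m,z),T(430,93)),("top",(-m,-m,z),T(413,458)),("top",(-m,m,z),T(40,428)),
("side",(m,-m,z),S(225,215)),("side",(-m,-m,z),S(550,343)),("side",(-m,m,z),S(393,565)),("side",(m,m,z),S(42,425))]
fit("mat",it,[.45,-.2,0])
c,s=np.cos(e[2]),np.sin(e[2])
for n,X in(("ylip",(-.055,-.056)),("yorigin",(.03,-.056)),("gcatchmid",(.036,.056)),("glip",(-.055,.056))):
    print(n,e[:2]+[c*X[0]-s*X[1],s*X[0]+c*X[1]])
E
python3 f1.py
```

```text
ext [0.6028 0.0449] 6.090963545797132
   side (-0.15, 0.115, 0.03) [0.61 0.07]
   side (-0.15, -0.115, 0.03) [ 1.58 -0.29]
   side (-0.03, 0.115, 0.03) [ 0.05 -0.16]
   side (0.1, 0.115, 0.064) [-0.52 -0.49]
   side (-0.03, 0.115, 0.064) [-0.36  0.21]
   side (0.1, -0.115, 0.064) [-0.49 -0.5 ]
   side (-0.03, -0.115, 0.064) [ 0.64 -0.2 ]
   top (0.1, 0.115, 0.064) [-0.1   0.24]
   top (0.1, -0.115, 0.064) [-0.42  0.  ]
   top (-0.03, 0.115, 0.064) [-0.4  -1.14]
   top (-0.03, -0.115, 0.064) [-0.21 -0.78]
   top (-0.15, 0.115, 0.03) [0.05 0.46]
   top (-0.15, -0.115, 0.03) [-0.11  0.38]
side only [0.603  0.0455] 6.229928091511758
   side (-0.15, 0.115, 0.03) [0.58 0.15]
   side (-0.15, -0.115, 0.03) [ 1.37 -0.28]
   side (-0.03, 0.115, 0.03) [-0.03  0.01]
   side (0.1, 0.115, 0.064) [-0.69 -0.24]
   side (-0.03, 0.115, 0.064) [-0.44  0.38]
   side (0.1, -0.115, 0.064) [-0.79 -0.36]
   side (-0.03, -0.115, 0.064) [ 0.39 -0.12]
top only [0.6025 0.0442] 5.983100744678631
   top (0.1, 0.115, 0.064) [0.17 0.25]
   top (0.1, -0.115, 0.064) [-0.15  0.14]
   top (-0.03, 0.115, 0.064) [-0.21 -
[... 392 characters left out ...]
]
   side (0.048, 0.018, 0.009) [ 0.24 -0.04]
   side (-0.022, 0.018, 0.009) [ 0.82 -1.05]
   side (-0.022, -0.018, 0.009) [ 0.69 -0.23]
   side (0, 0, 0.143) [ 0.34 -0.99]
   top (0, 0, 0.143) [-0.97 -0.52]
mat [ 0.482  -0.3007] -4.419011356003888
   top (0.075, 0.075, 0.003) [-0.94 -0.42]
   top (0.075, -0.075, 0.003) [-0.24 -0.07]
   top (-0.075, -0.075, 0.003) [-0.02  0.38]
   top (-0.075, 0.075, 0.003) [-0.64  0.16]
   side (0.075, -0.075, 0.003) [-0.24 -0.72]
   side (-0.075, -0.075, 0.003) [ 1.04 -0.82]
   side (-0.075, 0.075, 0.003) [ 0.12 -0.27]
   side (0.075, 0.075, 0.003) [ 0.03 -0.86]
ylip [ 0.554  -0.0167]
yorigin [ 0.6386 -0.0076]
gcatchmid [0.6326 0.1044]
glip [0.5422 0.0947]
```

Call:
arm_command --series '[[[0.12,-0.07,0,0,0,-0.1],[0.3,-0.17,0,0,0,-0.2],[0.5,-0.28,0,0,0,-0.3],[0.7,-0.4,0,0,0,-0.4],[0.85,-0.48,0,0,0,-0.5],[1,-0.55,0,0,0,-0.6],[1,-0.55,0,0,0,-0.608],[1,-0.55,0,0,0,-0.608]]]' --hand 100 --grip_force 80

```text
time_s: 2.5
ee_pos: [0.3437, -0.4261, 0.221]
eef_rot: [-180.0, 0.0, 80.8]
contact_force: [-0.2, 0.3, 0.0]
grip_width: 0.995
```

```bash
cat > mv.py <<'E'
from h import *
import sys
from scipy.spatial.transform import Rotation as R
np.set_printoptions(precision=3,suppress=True)
# usage: mv.py x y z yaw  (tool down target)
s=robot.state();x,y,z,yaw=map(float,sys.argv[1:5])
R0=R.from_euler("xyz",s["eef_rot"],degrees=True);R1=R.from_euler("xyz",[180,0,yaw],degrees=True)
print("t",s["time_s"],"pos",s["ee_pos"],s["eef_rot"],"F",s["contact_force"],"w",s["grip_width"])
print("shift",R0.inv().apply(np.array([x,y,z])-s["ee_pos"])/.12,"turn",np.degrees((R0.inv()*R1).as_rotvec())/90)
E
python3 mv.py .4655 -.3024 .2 81
```

```text
t 2.5 pos [ 0.344 -0.426  0.221] [-179.985    0.021   80.843] F [-0.191  0.327  0.011] w 0.9947489006117555
shift [1.179 0.838 0.174] turn [-0.     0.    -0.002]
```

Call:
arm_command --series '[[[0.15,0.12,0,0,0,0],[0.35,0.3,0,0,0,0],[0.55,0.5,0,0,0,0],[0.75,0.65,0,0,0,0],[0.9,0.77,0,0,0,0],[1,0.838,0,0,0,0],[1,0.838,0,0,0,0],[1,0.838,0,0,0,0]]]'

```text
time_s: 3.5
ee_pos: [0.4616, -0.3236, 0.221]
eef_rot: [-180.0, 0.0, 80.9]
contact_force: [0.7, 0.0, 0.8]
grip_width: 0.997
```

Call:
arm_command --series '[[[0.08,0,0,0,0,0],[0.18,0,0,0,0,0],[0.18,0,0.1,0,0,0],[0.18,0,0.1,0,0,0],[0.18,0,0.1,0,0,0],[0.18,0,0.1,0,0,0],[0.18,0,0.1,0,0,0],[0.18,0,0.1,0,0,0]]]'

```text
time_s: 4.5
ee_pos: [0.4656, -0.3016, 0.2091]
eef_rot: [180.0, 0.0, 81.0]
contact_force: [-0.4, 0.0, -0.3]
grip_width: 1.004
```

```bash
python3 mv.py .4655 -.3024 .095 81; python3 - <<'E'
from h import *
for n,b in(("side",(320,60,460,180)),("top",(375,150,475,250))):
    p=cams.get_image(n);x0,y0,x1,y1=b
    cv2.imwrite(f"pics/{n}1.png",cv2.resize(p["frame"][y0:y1,x0:x1,::-1],None,fx=5,fy=5,interpolation=cv2.INTER_CUBIC))
E
```

```text
t 4.5 pos [ 0.466 -0.302  0.209] [179.991   0.004  81.   ] F [-0.437  0.004 -0.331] w 1.0040500336431117
shift [-0.007  0.     0.951] turn [ 0.  0. -0.]
```

View pics/side1.png

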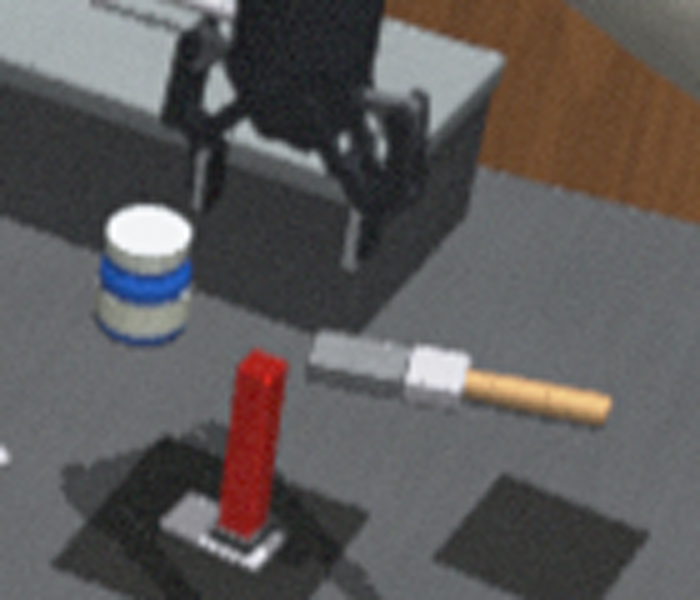

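View pics/top1.png

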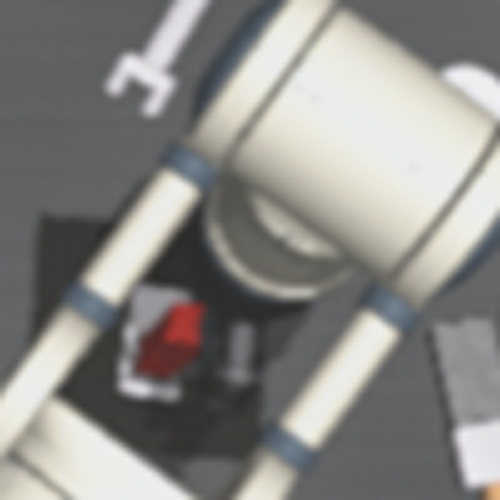

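Call:
arm_command --series '[[[0,0,0.12,0,0,0],[0,0,0.3,0,0,0],[0,0,0.48,0,0,0],[0,0,0.66,0,0,0],[0,0,0.8,0,0,0],[0,0,0.9,0,0,0],[0,0,0.95,0,0,0],[0,0,0.95,0,0,0]]]'

```text
time_s: 5.6
ee_pos: [0.4655, -0.3015, 0.0949]
eef_rot: [-180.0, -0.0, 81.0]
contact_force: [-0.5, -0.1, 0.3]
grip_width: 0.998
```

Call:
arm_command --series '[[[0,0,0,0,0,0],[0,0,0,0,0,0],[0,0,0,0,0,0],[0,0,0,0,0,0],[0,0,0,0,0,0],[0,0,0,0,0,0],[0,0,0,0,0,0],[0,0,0,0,0,0]]]' --hand 0 --grip_force 90

```text
time_s: 6.6
ee_pos: [0.4659, -0.3017, 0.0955]
eef_rot: [179.9, 0.0, 81.0]
contact_force: [1.1, 0.8, 4.5]
grip_width: 0.27
```

```bash
python3 mv.py .4655 -.3024 .2 96.1; python3 - <<'E'
from h import *
for n,b in(("side",(320,60,460,180)),):
    p=cams.get_image(n);x0,y0,x1,y1=b
    cv2.imwrite(f"pics/{n}2.png",cv2.resize(p["frame"][y0:y1,x0:x1,::-1],None,fx=5,fy=5,interpolation=cv2.INTER_CUBIC))
E
```

```text
t 6.6 pos [ 0.466 -0.302  0.096] [179.937   0.026  81.006] F [1.063 0.832 4.515] w 0.2699355122882389
shift [-0.007 -0.001 -0.871] turn [ 0.001  0.    -0.168]
```

View pics/side2.png

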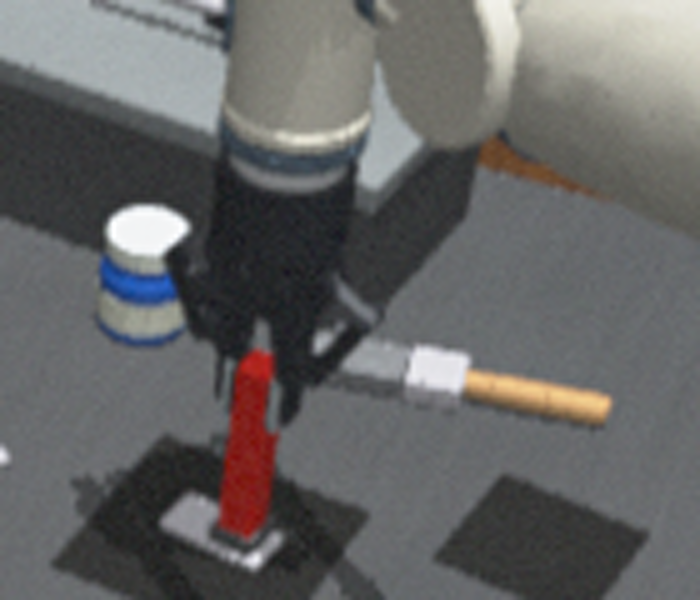

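Call:
arm_command --series '[[[0,0,-0.1,0,0,0],[0,0,-0.25,0,0,0],[0,0,-0.4,0,0,0],[0.1,0,-0.55,0,0,0],[0.25,0,-0.65,0,0,0],[0.4,0,-0.7,0,0,0],[0.55,0,-0.7,0,0,0],[0.7,0,-0.7,0,0,0]]]'

```text
time_s: 7.65
ee_pos: [0.4786, -0.2168, 0.1782]
eef_rot: [-179.9, -0.0, 81.0]
contact_force: [-0.6, -0.6, -4.0]
grip_width: 0.272
```

Call:
arm_command --series '[[[0.15,0,0,0,0,0],[0.3,0,0,0,0,-0.03],[0.45,-0.03,0,0,0,-0.06],[0.6,-0.06,0,0,0,-0.09],[0.75,-0.09,0,0,0,-0.12],[0.9,-0.12,0,0,0,-0.15],[1,-0.14,0,0,0,-0.168],[1,-0.15,0,0,0,-0.168]]]'

```text
time_s: 8.65
ee_pos: [0.4797, -0.0964, 0.1791]
eef_rot: [180.0, 0.0, 96.2]
contact_force: [0.3, -0.2, -3.8]
grip_width: 0.268
```

```bash
python3 mv.py .4914 -.0233 .150 96.1
```

```text
t 8.65 pos [ 0.48  -0.096  0.179] [179.987   0.01   96.222] F [ 0.346 -0.186 -3.842] w 0.267935837168404
shift [0.595 0.163 0.242] turn [0.    0.    0.001]
```

Call:
arm_command --series '[[[0.1,0.03,0,0,0,0],[0.25,0.08,0,0,0,0],[0.4,0.12,0,0,0,0],[0.52,0.15,0.05,0,0,0],[0.595,0.163,0.12,0,0,0],[0.595,0.163,0.2,0,0,0],[0.595,0.163,0.24,0,0,0],[0.595,0.163,0.24,0,0,0]]]'

```text
time_s: 9.65
ee_pos: [0.4911, -0.0246, 0.1494]
eef_rot: [-179.9, -0.0, 96.1]
contact_force: [-0.1, -0.4, -2.8]
grip_width: 0.272
```

```bash
python3 mv.py .4914 -.0233 .125 96.1; python3 - <<'E'
from h import *
for n,b in(("side",(205,120,345,240)),("top",(250,120,350,240))):
    p=cams.get_image(n);x0,y0,x1,y1=b
    cv2.imwrite(f"pics/{n}3.png",cv2.resize(p["frame"][y0:y1,x0:x1,::-1],None,fx=5,fy=5,interpolation=cv2.INTER_CUBIC))
E
```

```text
t 9.65 pos [ 0.491 -0.025  0.149] [-179.929   -0.003   96.082] F [-0.058 -0.439 -2.833] w 0.27239665425302906
shift [0.01  0.004 0.204] turn [-0.001 -0.    -0.   ]
```

View pics/side3.png

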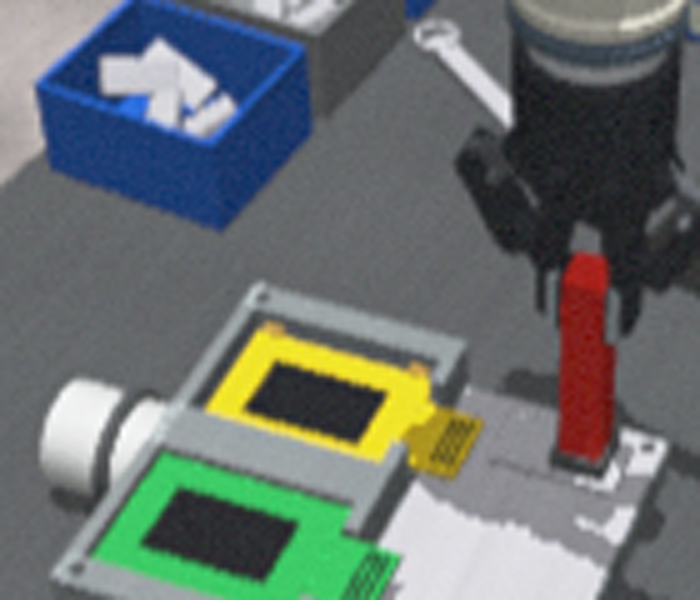

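View pics/top3.png

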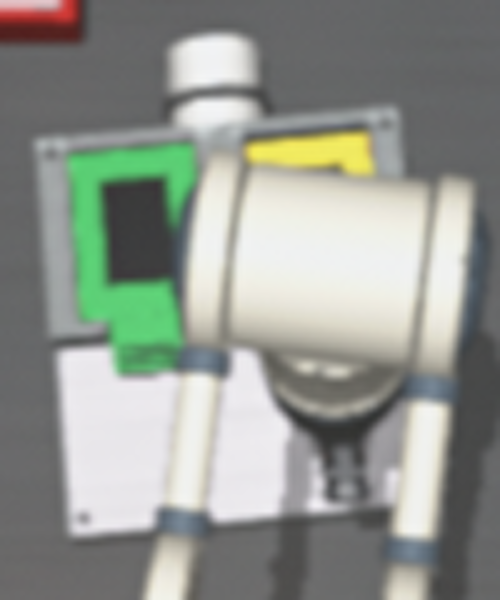

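Call:
arm_command --series '[[[0.01,0,0.05,0,0,0],[0.01,0,0.1,0,0,0],[0.01,0,0.15,0,0,0],[0.01,0,0.185,0,0,0],[0.01,0,0.2,0,0,0],[0.01,0,0.21,0,0,0],[0.01,0,0.216,0,0,0],[0.01,0,0.216,0,0,0]]]'

```text
time_s: 10.75
ee_pos: [0.4914, -0.0229, 0.1244]
eef_rot: [180.0, 0.0, 96.1]
contact_force: [0.6, 0.7, -4.0]
grip_width: 0.267
```

Call:
arm_command --series '[[[0,0,0.004,0,0,0],[0,0,0.008,0,0,0],[0,0,0.01,0,0,0],[0,0,0.012,0,0,0],[0,0,0.014,0,0,0],[0,0,0.016,0,0,0],[0,0,0.018,0,0,0],[0,0,0.018,0,0,0]]]'

```text
time_s: 11.75
ee_pos: [0.4914, -0.0229, 0.1225]
eef_rot: [180.0, 0.0, 96.1]
contact_force: [-0.7, 0.1, -0.1]
grip_width: 0.268
```

Call:
arm_command --series '[[[0,0,-0.017,0,0,0],[0,0.03,-0.017,0,0,0],[0,0.07,-0.017,0,0,0],[0,0.12,-0.017,0,0,0],[0,0.17,-0.017,0,0,0],[0,0.22,-0.017,0,0,0],[0,0.26,-0.017,0,0,0],[0,0.275,-0.017,0,0,0]]]'

```text
time_s: 12.75
ee_pos: [0.5244, -0.0194, 0.1241]
eef_rot: [-180.0, -0.0, 96.1]
contact_force: [-0.4, 0.3, -3.7]
grip_width: 0.272
```

```bash
python3 mv.py .4914 -.0233 .125 96.1; python3 - <<'E'
from h import *
for n,b in(("side",(205,120,345,240)),):
    p=cams.get_image(n);x0,y0,x1,y1=b
    cv2.imwrite(f"pics/{n}4.png",cv2.resize(p["frame"][y0:y1,x0:x1,::-1],None,fx=5,fy=5,interpolation=cv2.INTER_CUBIC))
E
```

```text
t 12.75 pos [ 0.524 -0.019  0.124] [-179.988   -0.003   96.132] F [-0.377  0.312 -3.721] w 0.27231139817145106
shift [-0.003 -0.277 -0.008] turn [-0. -0.  0.]
```

View pics/side4.png

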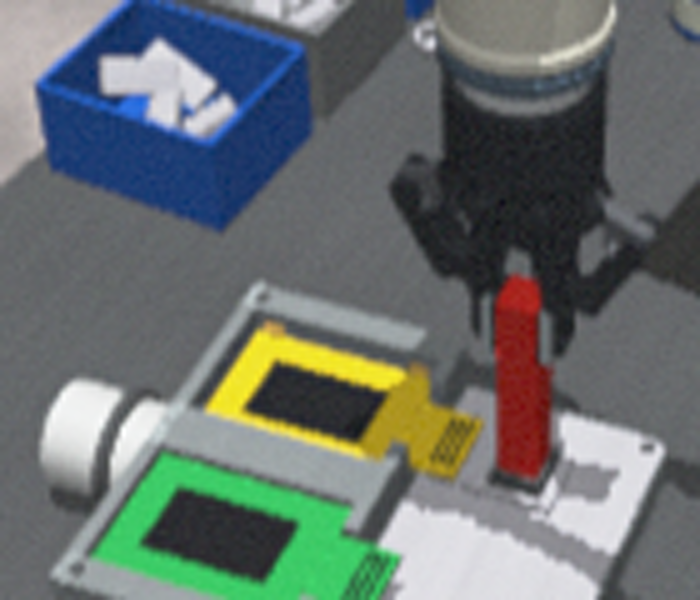

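Call:
arm_command --series '[[[0,0,-0.02,0,0,0],[0,0,-0.04,0,0,0],[0,0,-0.06,0,0,0],[0,0,-0.08,0,0,0],[0,0,-0.1,0,0,0],[0,0,-0.12,0,0,0],[0,0,-0.135,0,0,0],[0,0,-0.135,0,0,0]]]'

```text
time_s: 13.8
ee_pos: [0.5249, -0.0195, 0.1416]
eef_rot: [179.8, 0.0, 96.1]
contact_force: [-0.2, -0.2, -4.0]
grip_width: 0.268
```

```bash
python3 - <<'E'
from h import *
for n,b in(("side",(205,120,345,240)),):
    p=cams.get_image(n);x0,y0,x1,y1=b
    cv2.imwrite(f"pics/{n}5.png",cv2.resize(p["frame"][y0:y1,x0:x1,::-1],None,fx=5,fy=5,interpolation=cv2.INTER_CUBIC))
E
```

```text
(no output)
```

View pics/side5.png

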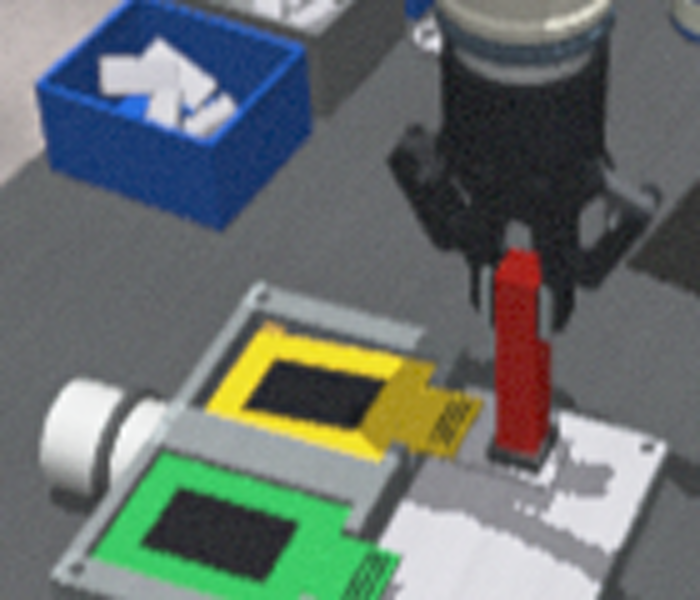

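Call:
arm_command --series '[[[0,0,-0.01,0,0,0],[0,0,-0.02,0,0,0],[0,0,-0.03,0,0,0],[0,0,-0.04,0,0,0],[0,0,-0.05,0,0,0],[0,0,-0.06,0,0,0],[0,0,-0.06,0,0,0],[0,0,-0.06,0,0,0]]]'

```text
time_s: 14.85
ee_pos: [0.5241, -0.0194, 0.1474]
eef_rot: [-180.0, -0.0, 96.1]
contact_force: [1.1, -0.2, -5.0]
grip_width: 0.265
```

```bash
python3 - <<'E'
from h import *
print(robot.state()["contact_force"])
for n,b in(("side",(205,120,345,240)),):
    p=cams.get_image(n);x0,y0,x1,y1=b
    cv2.imwrite(f"pics/{n}6.png",cv2.resize(p["frame"][y0:y1,x0:x1,::-1],None,fx=5,fy=5,interpolation=cv2.INTER_CUBIC))
E
```

```text
[ 1.05600476 -0.20185691 -4.97552994]
```

View pics/side6.png

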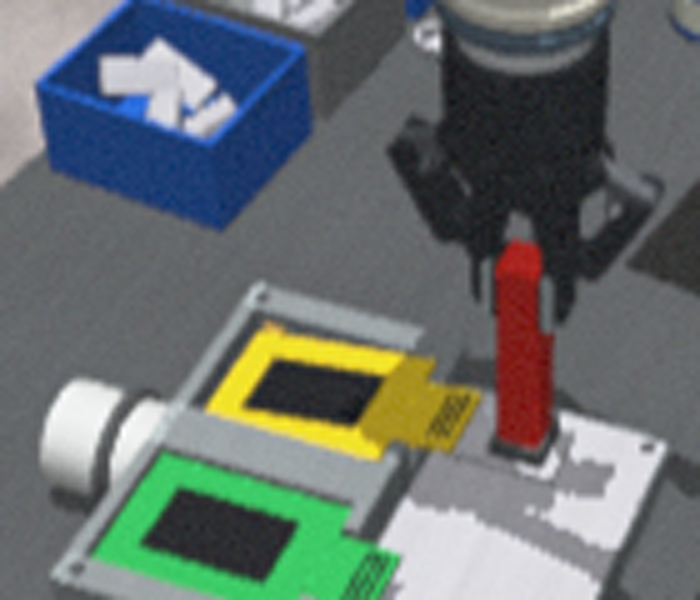

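Call:
arm_command --series '[[[0,0,0.03,0,0,0],[0,0,0.06,0,0,0],[0,0,0.067,0,0,0],[0,-0.05,0.067,0,0,0],[0,-0.12,0.067,0,0,0],[0,-0.22,0.067,0,0,0],[0,-0.32,0.067,0,0,0],[0,-0.35,0.067,0,0,0]]]'

```text
time_s: 15.9
ee_pos: [0.4816, -0.024, 0.1398]
eef_rot: [180.0, 0.0, 96.1]
contact_force: [0.1, 0.8, -3.3]
grip_width: 0.269
```

```bash
python3 - <<'E'
from h import *
print(robot.state()["contact_force"])
for n,b in(("side",(205,120,345,240)),("top",(250,120,350,240))):
    p=cams.get_image(n);x0,y0,x1,y1=b
    cv2.imwrite(f"pics/{n}7.png",cv2.resize(p["frame"][y0:y1,x0:x1,::-1],None,fx=5,fy=5,interpolation=cv2.INTER_CUBIC))
E
```

```text
[ 0.14295303  0.79477298 -3.34037145]
```

View pics/side7.png

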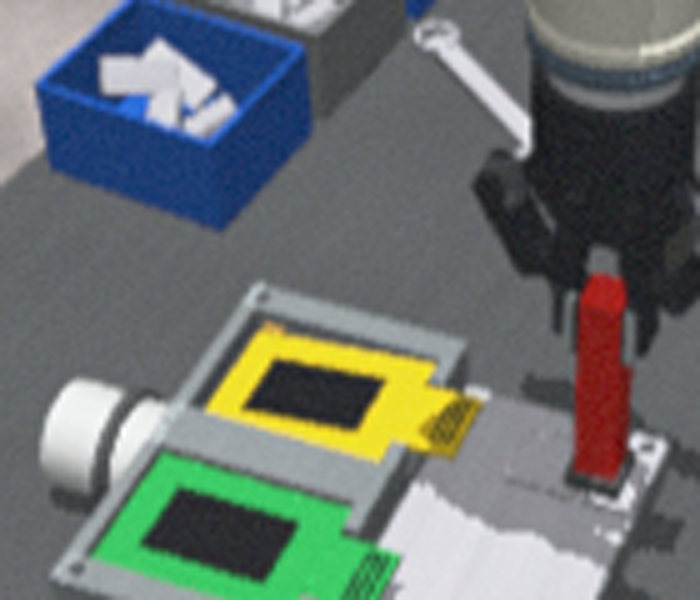

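```bash
python3 - <<'E'
from h import *
p=cams.get_image("side");e=np.array([.6028,.0449]);a=np.radians(6.09);c,s=np.cos(a),np.sin(a)
im=cv2.resize(p["frame"][150:240,205:325,::-1],None,fx=6,fy=6,interpolation=cv2.INTER_CUBIC)
for up,col in((0,(0,0,255)),(.017,(255,0,255))):
    P=[]
    for x,y in((-.055,-.034),(-.055,-.078),(-.008,-.096),(-.008,-.016),(.09,-.016),(.09,-.096)):
        z=.048+up*(.09-x)/.145
        P.append([e[0]+c*x-s*y,e[1]+s*x+c*y,z])
    for u in proj(p,np.array(P)):
        q=((u-[205,150]+.5)*6-.5).round().astype(int);cv2.circle(im,tuple(map(int,q)),3,col,-1);
cv2.imwrite("pics/s8.png",im)
E
```

```text
(no output)
```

View pics/s8.png

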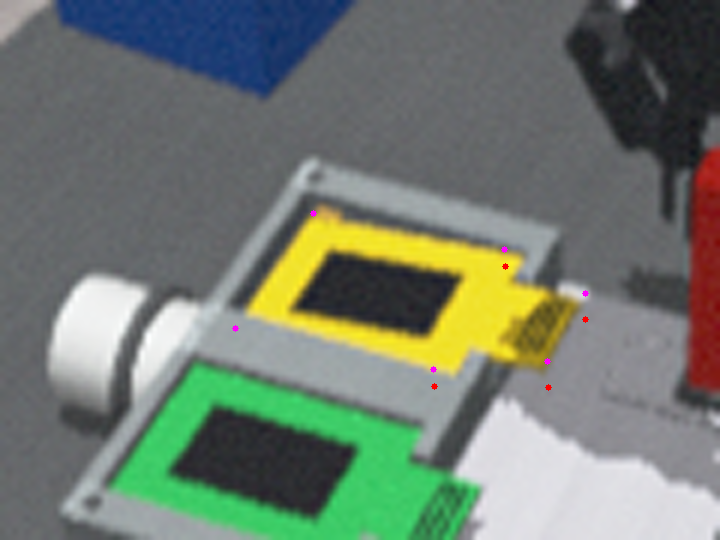

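```bash
python3 mv.py .6307 .1042 .176 96.1
```

```text
t 16.05 pos [ 0.482 -0.024  0.14 ] [179.958   0.006  96.12 ] F [-0.371  0.069 -4.321] w 0.2657184286822834
shift [ 0.93   1.343 -0.302] turn [0. 0. 0.]
```

Call:
arm_command --series '[[[0,-0.02,-0.1,0,0,0],[0,-0.02,-0.2,0,0,0],[0.1,-0.02,-0.3,0,0,0],[0.3,-0.02,-0.35,0,0,0],[0.5,0,-0.35,0,0,0],[0.7,0.1,-0.35,0,0,0],[0.8,0.25,-0.35,0,0,0],[0.9,0.4,-0.35,0,0,0]]]'

```text
time_s: 17.05
ee_pos: [0.5191, 0.0903, 0.1825]
eef_rot: [179.9, -0.0, 96.2]
contact_force: [0.5, 0.2, -3.0]
grip_width: 0.269
```

```bash
python3 mv.py .6307 .1042 .165 96.1
```

```text
t 17.05 pos [0.519 0.09  0.182] [179.939  -0.019  96.186] F [ 0.508  0.244 -2.996] w 0.26905302539207476
shift [0.015 0.937 0.147] turn [ 0.001 -0.     0.001]
```

Call:
arm_command --series '[[[0.02,0.12,0,0,0,0],[0.02,0.28,0,0,0,0],[0.015,0.45,0,0,0,0],[0.015,0.62,0,0,0,0],[0.015,0.78,0,0,0,0],[0.015,0.9,0.05,0,0,0],[0.015,0.937,0.1,0,0,0],[0.015,0.937,0.147,0,0,0]]]'

```text
time_s: 18.05
ee_pos: [0.63, 0.1029, 0.1635]
eef_rot: [-180.0, -0.0, 96.1]
contact_force: [0.0, 0.3, -4.3]
grip_width: 0.268
```

```bash
python3 mv.py .6307 .1042 .152 96.1; python3 - <<'E'
from h import *
for n,b in(("side",(205,120,345,240)),("top",(250,120,350,240))):
    p=cams.get_image(n);x0,y0,x1,y1=b
    cv2.imwrite(f"pics/{n}9.png",cv2.resize(p["frame"][y0:y1,x0:x1,::-1],None,fx=5,fy=5,interpolation=cv2.INTER_CUBIC))
E
```

```text
t 18.05 pos [0.63  0.103 0.164] [-179.965   -0.009   96.149] F [ 0.002  0.25  -4.266] w 0.26846741194481305
shift [0.01  0.007 0.096] turn [-0.    -0.     0.001]
```

View pics/side9.png

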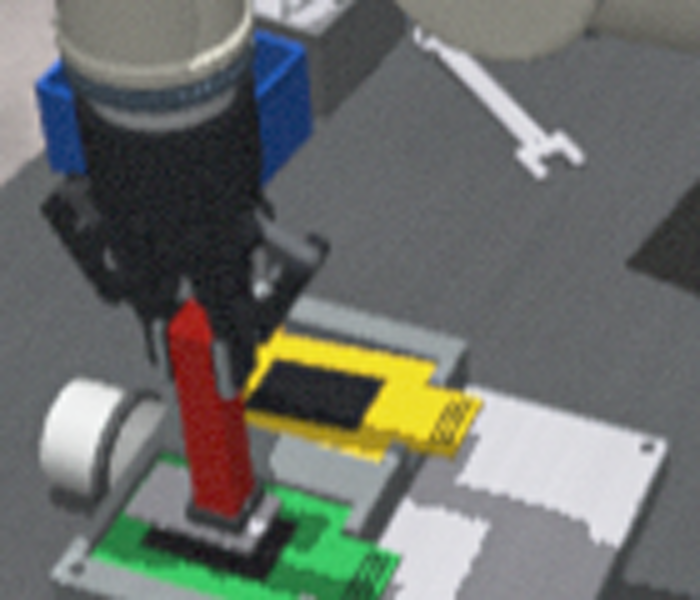

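Call:
arm_command --series '[[[0.01,0.007,0.04,0,0,0],[0.01,0.007,0.075,0,0,0],[0.01,0.007,0.095,0,0,0],[0.01,0.007,0.115,0,0,0],[0.01,0.007,0.13,0,0,0],[0.01,0.007,0.145,0,0,0],[0.01,0.007,0.16,0,0,0],[0.01,0.007,0.17,0,0,0]]]'

```text
time_s: 19.15
ee_pos: [0.6318, 0.1038, 0.1499]
eef_rot: [179.6, -0.0, 96.1]
contact_force: [-6.9, -0.1, 19.6]
grip_width: 0.271
```

```bash
python3 - <<'E'
from h import *
s=robot.state();print(s["ee_pos"],s["eef_rot"],s["contact_force"],s["wrist_torque"])
for n,b in(("side",(205,120,345,240)),):
    p=cams.get_image(n);x0,y0,x1,y1=b
    cv2.imwrite(f"pics/{n}10.png",cv2.resize(p["frame"][y0:y1,x0:x1,::-1],None,fx=5,fy=5,interpolation=cv2.INTER_CUBIC))
s=robot.state();print(s["ee_pos"],s["eef_rot"],s["contact_force"],s["wrist_torque"])
E
```

```text
[0.63184489 0.10380897 0.14991415] [ 1.79593353e+02 -1.32242932e-03  9.61248519e+01] [-6.93073945 -0.09914514 19.60643129] [-0.11659266  1.52847218 -0.03306677]
[0.6318395  0.10379197 0.14990466] [ 1.79591369e+02 -6.81698358e-04  9.61266460e+01] [-5.42327318 -1.72503124 18.35324658] [-0.15902579  1.38403276  0.02084378]
```

View pics/side10.png

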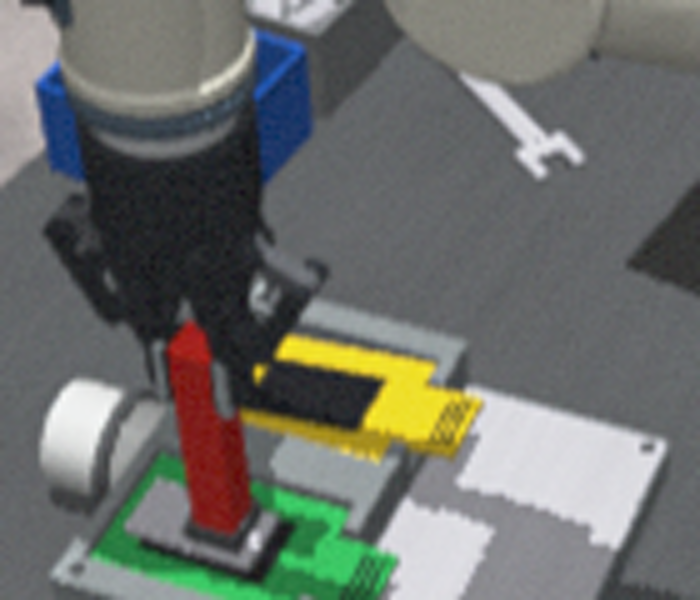

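Call:
arm_command --series '[[[0,-0.005,0,0.002,0,0],[0,-0.01,0.005,0.005,0,0],[0,-0.012,0.01,0.005,0,0],[0,-0.012,0.015,0.005,0,0],[0,-0.012,0.02,0.005,0,0],[0,-0.012,0.025,0.005,0,0],[0,-0.012,0.03,0.005,0,0],[0,-0.012,0.03,0.005,0,0]]]'

```text
time_s: 20.2
ee_pos: [0.6294, 0.1035, 0.1408]
eef_rot: [-179.6, 0.0, 96.1]
contact_force: [-3.2, -0.9, 5.7]
grip_width: 0.271
```

```bash
python3 - <<'E'
from h import *
s=robot.state();print(s["ee_pos"],s["eef_rot"],s["contact_force"],s["wrist_torque"])
for n,b in(("side",(205,120,345,240)),):
    p=cams.get_image(n);x0,y0,x1,y1=b
    cv2.imwrite(f"pics/{n}11.png",cv2.resize(p["frame"][y0:y1,x0:x1,::-1],None,fx=5,fy=5,interpolation=cv2.INTER_CUBIC))
E
```

```text
[0.62935826 0.10350036 0.14076618] [-1.79565440e+02  4.41941799e-03  9.61273317e+01] [-3.18066565 -0.92827116  5.68581423] [-0.09955708  0.56585468  0.03674895]
```

View pics/side11.png

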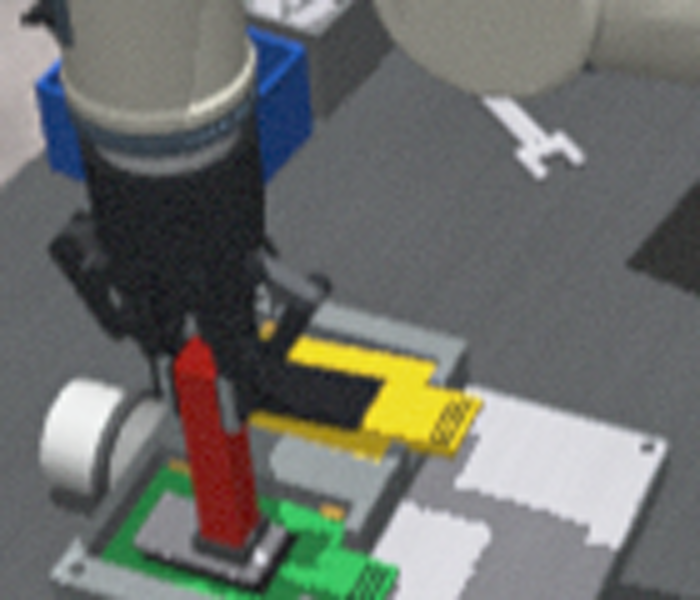

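Call:
arm_command --series '[[[0,-0.005,0.01,-0.002,0,0],[0,-0.005,0.02,-0.002,0,0],[0,-0.005,0.03,-0.002,0,0],[0,-0.005,0.035,-0.002,0,0],[0,-0.005,0.035,-0.002,0,0],[0,-0.005,-0.02,-0.005,0,0],[0,0,-0.12,-0.005,0,0],[0,0,-0.25,-0.005,0,0]]]'

```text
time_s: 21.25
ee_pos: [0.6294, 0.1035, 0.169]
eef_rot: [-179.8, -0.0, 96.1]
contact_force: [0.7, -0.2, -2.9]
grip_width: 0.265
```

Call:
arm_command --series '[[[0,-0.12,-0.1,0,0,0],[0,-0.3,-0.15,0,0,0],[0,-0.45,-0.15,0,0,0],[0,-0.6,-0.15,0,0,0],[0,-0.75,-0.15,0,0,0],[0,-0.9,-0.15,0,0,0],[0,-0.95,-0.15,0,0,0],[-0.05,-0.95,-0.15,0,0,0]]]'

```text
time_s: 22.25
ee_pos: [0.5173, 0.0855, 0.1884]
eef_rot: [179.9, -0.0, 96.2]
contact_force: [-0.1, -0.9, -2.9]
grip_width: 0.268
```

```bash
python3 mv.py .468 -.3024 .15 86; python3 - <<'E'
from h import *
p=cams.get_image("side");e=np.array([.6028,.0449]);a=np.radians(6.09);c,s=np.cos(a),np.sin(a)
im=cv2.resize(p["frame"][150:245,205:335,::-1],None,fx=6,fy=6,interpolation=cv2.INTER_CUBIC)
P=[]
for x,y in((-.055,.034),(-.055,.078),(-.008,.096),(-.008,.016),(.09,.016),(.09,.096)):
        P.append([e[0]+c*x-s*y,e[1]+s*x+c*y,.048])
for u in proj(p,np.array(P)):
        q=((u-[205,150]+.5)*6-.5).round().astype(int);cv2.circle(im,tuple(map(int,q)),3,(0,0,255),-1);
cv2.imwrite("pics/s12.png",im)
p=cams.get_image("top");cv2.imwrite("pics/t12.png",cv2.resize(p["frame"][120:240,250:350,::-1],None,fx=5,fy=5,interpolation=cv2.INTER_CUBIC))
E
```

```text
t 22.25 pos [0.517 0.085 0.188] [179.939  -0.003  96.165] F [-0.121 -0.884 -2.906] w 0.2681249239651038
shift [-3.17  -0.756  0.319] turn [ 0.001 -0.     0.113]
```

View pics/s12.png

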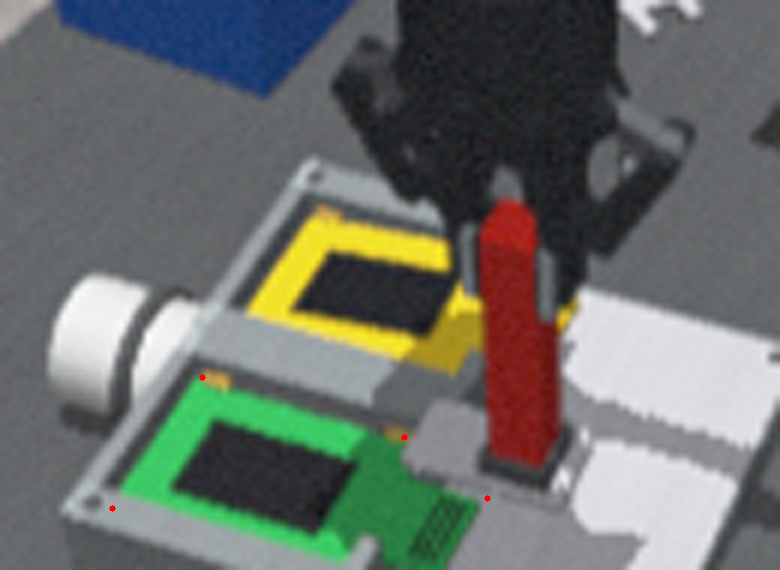

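View pics/t12.png

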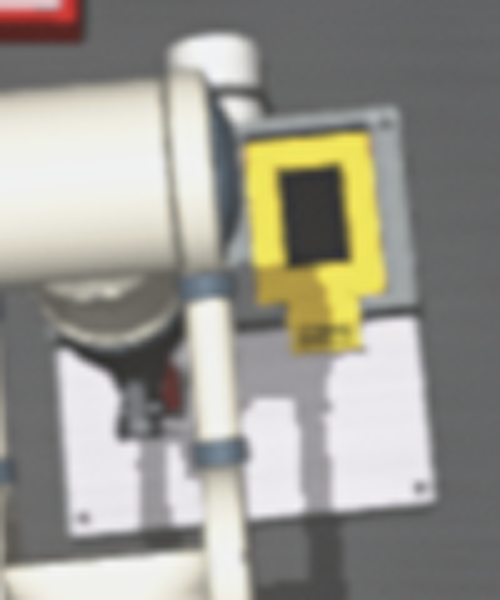

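Call:
arm_command --series '[[[-0.12,0,0,0,0,0],[-0.28,-0.05,0,0,0,0.02],[-0.44,-0.15,0,0,0,0.04],[-0.6,-0.25,0,0,0,0.06],[-0.75,-0.35,0,0,0,0.08],[-0.9,-0.4,0,0,0,0.1],[-1,-0.45,0,0,0,0.113],[-1,-0.45,0,0,0,0.113]]]'

```text
time_s: 23.35
ee_pos: [0.476, -0.0406, 0.1878]
eef_rot: [-180.0, 0.0, 85.9]
contact_force: [0.5, 1.1, -3.5]
grip_width: 0.271
```

```bash
python3 mv.py .468 -.3015 .15 86
```

```text
t 23.35 pos [ 0.476 -0.041  0.188] [-179.993    0.      85.862] F [ 0.517  1.15  -3.485] w 0.27141160297840833
shift [-2.173  0.09   0.315] turn [-0.     0.    -0.002]
```

Call:
arm_command --series '[[[-0.12,0,0,0,0,0],[-0.28,0.02,0,0,0,0],[-0.44,0.04,0,0,0,0],[-0.6,0.06,0,0,0,0],[-0.75,0.09,0,0,0,0],[-0.9,0.09,0,0,0,0],[-1,0.09,0,0,0,0],[-1,0.09,0,0,0,0]]]'

```text
time_s: 24.35
ee_pos: [0.4783, -0.1609, 0.1878]
eef_rot: [-180.0, -0.0, 85.9]
contact_force: [0.8, -0.3, -3.3]
grip_width: 0.27
```

Call:
arm_command --series '[[[-0.12,0,0,0,0,0],[-0.28,0,0,0,0,0],[-0.44,0,0,0,0,0],[-0.6,0,0,0,0,0],[-0.75,0,0,0,0,0],[-0.9,0,0,0,0,0],[-1,0,0,0,0,0],[-1,0,0,0,0,0]]]'

```text
time_s: 25.35
ee_pos: [0.4698, -0.2805, 0.1876]
eef_rot: [-180.0, -0.0, 85.9]
contact_force: [0.7, -0.2, -4.4]
grip_width: 0.27
```

```bash
python3 mv.py .468 -.3015 .1 86; python3 - <<'E'
from h import *
for n,b in(("side",(320,60,460,200)),("top",(220,110,345,230))):
    p=cams.get_image(n);x0,y0,x1,y1=b
    cv2.imwrite(f"pics/{n}13.png",cv2.resize(p["frame"][y0:y1,x0:x1,::-1],None,fx=4,fy=4,interpolation=cv2.INTER_CUBIC))
    if n=="side": cv2.imwrite(f"pics/ext13.png",cv2.resize(p["frame"][150:245,205:335,::-1],None,fx=6,fy=6,interpolation=cv2.INTER_CUBIC))
E
```

```text
t 25.35 pos [ 0.47  -0.281  0.188] [-179.975   -0.021   85.894] F [ 0.651 -0.169 -4.366] w 0.2697445320061533
shift [-0.175 -0.002  0.73 ] turn [-0.    -0.    -0.001]
```

View pics/side13.png

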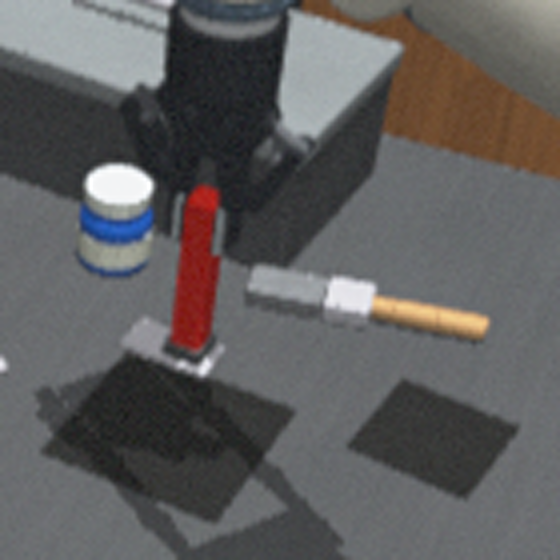

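View pics/ext13.png

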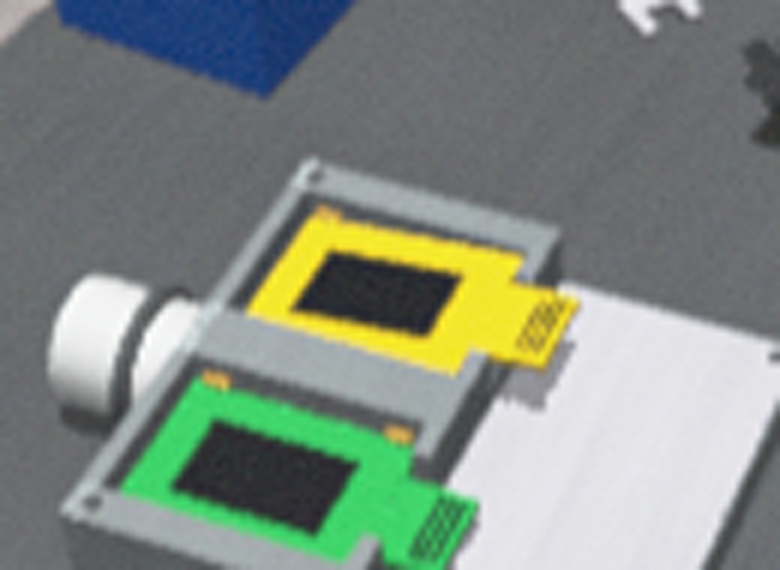

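View pics/top13.png

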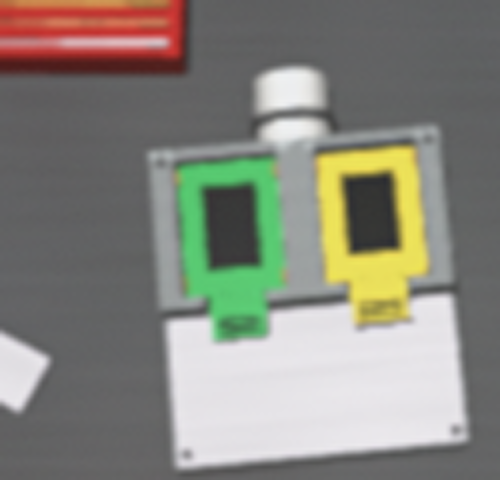

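Call:
arm_command --series '[[[-0.1,0,0.05,0,0,0],[-0.175,0,0.15,0,0,0],[-0.175,0,0.3,0,0,0],[-0.175,0,0.45,0,0,0],[-0.175,0,0.58,0,0,0],[-0.175,0,0.68,0,0,0],[-0.175,0,0.73,0,0,0],[-0.175,0,0.74,0,0,0]]]'

```text
time_s: 26.45
ee_pos: [0.4685, -0.3007, 0.0989]
eef_rot: [-180.0, -0.0, 86.0]
contact_force: [0.3, -0.4, -4.0]
grip_width: 0.268
```

Call:
arm_command --series '[[[0,0,0.005,0,0,0],[0,0,0.01,0,0,0],[0,0,0.015,0,0,0],[0,0,0.02,0,0,0],[0,0,0.025,0,0,0],[0,0,0.03,0,0,0],[0,0,0.035,0,0,0],[0,0,0.035,0,0,0]]]'

```text
time_s: 27.45
ee_pos: [0.4685, -0.3008, 0.0955]
eef_rot: [180.0, 0.0, 86.0]
contact_force: [-1.7, 0.3, 1.5]
grip_width: 0.27
```

Call:
arm_command --series '[[[0,0,0,0,0,0],[0,0,0,0,0,0],[0,0,0,0,0,0],[0,0,0,0,0,0],[0,0,0,0,0,0],[0,0,0,0,0,0],[0,0,0,0,0,0],[0,0,0,0,0,0]]]' --hand 100

```text
time_s: 28.45
ee_pos: [0.4685, -0.3008, 0.0948]
eef_rot: [-180.0, -0.0, 86.0]
contact_force: [-0.6, 0.0, -0.6]
grip_width: 1.002
```

Call:
arm_command --series '[[[0,0,-0.1,0,0,0],[0,0,-0.25,0,0,0],[0,0,-0.4,0,0,0],[0,0,-0.55,0,0,0],[0,0,-0.7,0,0,0],[0,0,-0.85,0,0,0],[0,0,-1,0,0,0],[0,0,-1,0,0,0]]]'

```text
time_s: 29.45
ee_pos: [0.4691, -0.3012, 0.2171]
eef_rot: [179.8, 0.1, 86.0]
contact_force: [0.0, 0.1, 0.1]
grip_width: 0.999
```

Call:
arm_command --series '[[[-0.1,-0.1,0,0,0,0],[-0.25,-0.25,0,0,0,0],[-0.4,-0.4,0,0,0,0],[-0.55,-0.5,0,0,0,0],[-0.7,-0.5,0,0,0,0],[-0.85,-0.5,0,0,0,0],[-1,-0.5,0,0,0,0],[-1,-0.5,0,0,0,0]]]'

```text
time_s: 30.45
ee_pos: [0.4001, -0.4173, 0.214]
eef_rot: [-179.9, -0.1, 85.9]
contact_force: [-0.2, 0.3, -0.8]
grip_width: 0.999
```

```bash
python3 - <<'E'
from h import *
for n in("side","top"):
    p=cams.get_image(n);save(p,n+"14")
    x0,y0=(325,110) if n=="side" else (370,170)
    cv2.imwrite(f"pics/{n}14z.png",cv2.resize(p["frame"][y0:y0+90,x0:x0+90,::-1],None,fx=6,fy=6,interpolation=cv2.INTER_CUBIC))
print(robot.state()["contact_force"],robot.state()["time_s"])
E
```

```text
[ 0.94037324 -0.28604072  0.09842931] 30.55
```

View pics/side14.png

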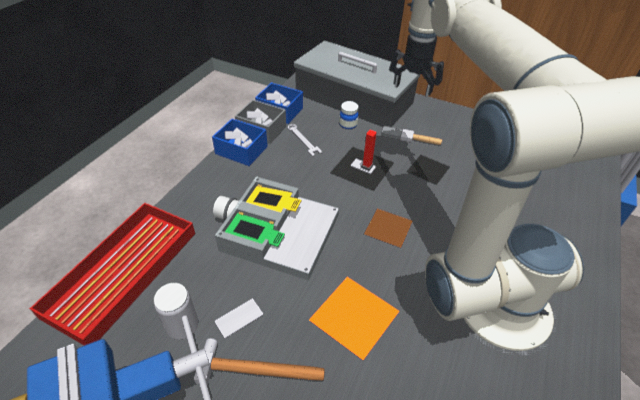

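View pics/top14.png

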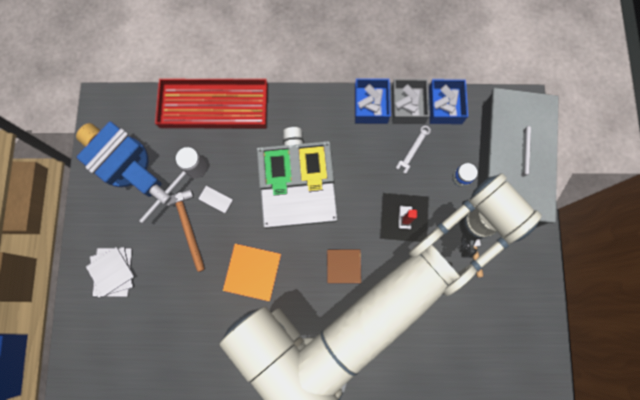

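View pics/side14z.png

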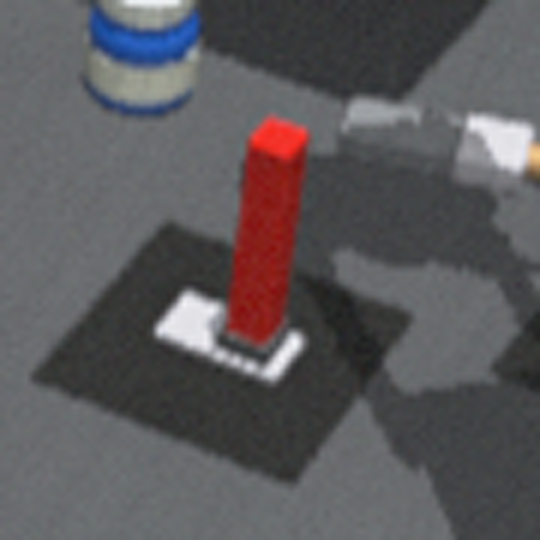

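The lifter stands upright near the middle of its mat. The covers are as intended, nothing else has moved, and the gripper is clear of everything.

```bash
python3 -c "
from station import robot
print(robot.sign_off())"
```

```text
the job is handed in; nothing more can be done
None
```

I finished the job in the order you asked and handed it in at about 30.6 s of the 54 s allowed.

- **Yellow cover:** I slid the lifter's toe about 18 mm under the lip and raised it about 23 mm. In the side picture the front end now matches the raised pose. It stays up on its own, with only the rear catches showing.
- **Green cover:** I pressed it down with the lifter's foot, and it is home. All four brass catches show above it, and the foot's height matched the home height.
- **Lifter:** I stood it upright near the middle of the large black mat, let go and moved the arm clear. The last pictures show nothing else on the bench displaced.

**What didn't match:**
- Green took more force than expected. At about 23 N (against "some 15 N") it had not snapped, and the foot was pushing the cover backwards. I eased that off, corrected a small tilt and pressed further, and it went home.
- No clear force rise showed while lifting yellow, so I confirmed that lift by picture only.

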